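Sort the mixed game pieces after the round

ROBOT

A 7-joint arm with a two-finger parallel gripper is mounted at the origin on the work surface. World frame = base frame: x ahead of the robot, y to its left, z up, the work surface at z = 0. Lengths are in m, angles in rad, forces in N, time in s.
With the tool pointing down it reaches from about 0.4 to 0.875 m from the base axis. Payload 19.3 kg.
Tool frame: the origin (TCP) lies at the very end of the fingers, on their centre line; the grasp point (between the pads) lies 19 mm behind it; z points along the fingers, y is the line along which they close (so a half turn about z gives the same grasp; the last joint's range is limited). The gripper opens to 85 mm and grips with 20 to 120 N. Pads are 22 mm wide; open, the fingers measure 114 mm over their backs; the gripper's body (76 mm by 85 mm) begins 54 mm behind the grasp point. The pads swing forward as they close: fully open they stand 13 mm farther back than shut.
Start: joints at [-1.296, 0.521, -0.036, 1.599, 0.021, 1.021, -0.113], TCP at [0.211, 0.588, 0.231] pointing down, gripper open.
Joint ranges: [-2.91, 2.91], [-0.3, 2.13], [-1.5, 1.42], [0.17, 2.43], [-1.26, 4.41], [0.16, 1.93], [-2.52, 2.52]. Speed limits (rad/s): [1.89, 1.89, 2.39, 2.39, 3.01, 3.01, 3.01].

INTERFACE

Orientations are given as [roll, pitch, yaw] about the fixed x, y, z axes, in that order (R = Rz(yaw) Ry(pitch) Rx(roll)).
In Python, from workcell import bot gives the robot as it stands.
- The arm moves only by the tool servo_tool, never from a script. Its argument "plan" is a list of rows, each a list of 7 numbers: the finger opening in cm, from 0 to 8.54, then the shift along the tool's x, y, z in cm, then the turn, a rotation vector about the tool's x, y, z in degrees. In form: [[fingers, x, y, z, wx, wy, wz], ...]. A call has 1 to 10 rows; each row is the pose to reach, as a shift and turn from the pose commanded when the call began, along the tool's axes at that moment; what a row does not reach only later rows make up. A row lasts 1/10 s, in which the tool goes at most 50 mm and 8.59 degrees, less where a joint would pass 70% of its speed; a pose out of reach is approached as far as the arm can. A call with a gripper value outside its range is refused whole. The fingers move at their own pace and stop on an object; "force" is the grip in N (left out, the last holds). Time passes only in rows, so rows that repeat a pose let the fingers close. It gives the time, the measured TCP pose, the force, the opening and the grip force at its end, in the units of the state.
- bot.observe(): the state, without advancing time (a new reading comes with each control period).
- bot.grab_frame(name): name is "scene" or "side" or "wrist"; returns a dict with "frame" (480x640x3 uint8, blue, green, red), "mtx" (3x3 intrinsics, pixels), "R" (3x3) and "t" (3): a world point X has camera coordinates R X + t; the wrist camera has in their place "T_tool_cam" (4x4, takes a point from camera to tool coordinates, whose origin is the TCP and whose axes are the flange's). Camera axes: x right, y down, z forward; pixel columns grow to the right and rows downward; lengths in m; the calibration is good to about 2 mm. The wrist camera is an equidistant fisheye: a pixel r from the principal point sees the ray r / f radians off the axis. A picture is of the moment at which its call begins: read the wrist's pose just before it. There is no depth.
- bot.job_done(): hands the job in; it is judged then, once.
The state is a dict: "clock": time; "qpos": joint angles; "qd": joint speeds; "joint_efforts": joint torques, N m; "position": TCP position; "tool_rot": TCP orientation; "force": force on the tool from outside, world axes, zero at the start; "moment": the same for the moment, N m; "grip_width": finger opening in m; "finger_force": force on a finger pad.
Only numpy, scipy, OpenCV 4.12 (cv2) and the standard library are available. Lean on these libraries where they do the work, as an engineer would, in place of code of your own. Each camera call takes 0.05 s, during which the arm holds its last target. There are 200 camera calls.

TASK

Pieces of three games are mixed up on the tournament table: put each where it belongs. Lay the two round wooden discs flat, side by side, in the round dish; stand the chess rook and the chess pawn upright in the two-compartment wooden box, one in each compartment (either way); and lay the five-sided wooden tile flat in the pocket of the flat tray, turned so that its point faces the pointed end of the pocket. Leave the small pump bottle standing, and the other things on the table are not part of the job.

Things in the scene. Friction and masses are not known exactly. Their poses are not given: they have to be found in the camera images.
- disc_a: round flat wooden draughtsman (gaming disc), diameter 44 mm (all sizes in mm), 12 thick, with a thin ring on top; lies flat on the table. Origin at the disc's centre (6 above its underside), z up. The two discs are alike.
- disc_b: round flat wooden draughtsman (gaming disc), diameter 44 mm (all sizes in mm), 12 thick, with a thin ring on top; lies flat on the table. Origin at the disc's centre (6 above its underside), z up. The two discs are alike.
- tile: five-sided wooden shogi tile lying flat: 44 long from flat rear edge to point, 38 wide between two parallel straight sides 30 long (good to grip), 12 thick; the last 14 taper to the point. Dark lengthwise stroke on top. Origin: middle of the FLAT REAR EDGE, on the underside (not the centre). x points from rear edge to point (middle of the straight sides at x = 15), z up.
- rook: wooden chess rook standing upright, 57 high; base diameter 34, waist about 20, castle head a straight cylinder of diameter 28 from 40 to 53 above the underside, with battlements on top. Origin: centre of the underside, z up.
- pawn: wooden chess pawn standing upright, 51 high; base diameter 31, slim neck (14 wide at 30 high), ball head of diameter 22 centred 40 above the underside. Origin: centre of the underside, z up.
- dish: round grey plastic dish (an upturned bowl lid), fixed: outer diameter 140, inner diameter 132, 14 high, floor 4 thick. Holds both discs. Origin: centre of the underside, z up.
- tile_tray: flat grey tray, fixed: 112 (x) by 104 (y), 8 high, with one five-sided black-floored pocket, 4 deep (floor 4 above the table), 54 wide (y), 60 long: flat end at x = -30, straight sides to x = +10, point at x = +30: 8 to spare each side and end when the tile's rear edge is at x = -22. The tile stands 8 proud. Origin: centre of the underside; x points to the pocket's point, z up.
- chess_box: open wooden box, fixed: 76 (x) by 147 (y), walls 18 high and 5 thick, floor 5 thick, one divider across the middle makes two compartments, each 66 by 66 inside, with centres at y = +35.5 and y = -35.5. Origin: centre of the underside, z up.
- bottle: clear pump bottle of hand sanitiser with brass collar and white pump, loose, standing: diameter 42, 134 high. Not to be knocked over. Origin: centre of the underside, z up.
Not all that is in view belongs to the job. What is shaped like the disc_b but yellow is not meant.

How it is judged:
At the end, for the whole second after the job is handed in: Both discs flat on the dish's floor; tile flat on the pocket's floor (height within 2.5 mm), pointing to the pocket's point within 0.4 rad; rook and pawn upright (0.12 rad) on the box's floor, one in each compartment; all at rest, the bottle standing (0.2 rad) (horizontal distance between each of disc_a, disc_b and dish below 0.05 m and z of disc_a in the frame of dish between 0.007 and 0.013 m and angle between the z axis of each of disc_a, disc_b and the z axis of dish, either way round below 0.15 rad and linear speed of each of disc_a, disc_b, tile, rook, pawn below 0.02 m/s and angular speed of each of disc_a, disc_b, tile, rook, pawn below 0.3 rad/s and z of disc_b in the frame of dish between 0.007 and 0.013 m and x of tile in the frame of tile_tray between -0.033 and -0.01 m and y of tile in the frame of tile_tray between -0.018 and 0.018 m and z of tile in the frame of tile_tray between 0.0015 and 0.0065 m and angle between each of tile, rook, pawn's own z axis and vertical below 0.12 rad and angle between the x axis of tile and the x axis of tile_tray, either way round below 0.4 rad and ((x of rook in the frame of chess_box between -0.024 and 0.024 m and y of rook in the frame of chess_box between 0.012 and 0.06 m and x of pawn in the frame of chess_box between -0.024 and 0.024 m and y of pawn in the frame of chess_box between -0.06 and -0.012 m) or (x of rook in the frame of chess_box between -0.024 and 0.024 m and y of rook in the frame of chess_box between -0.06 and -0.012 m and x of pawn in the frame of chess_box between -0.024 and 0.024 m and y of pawn in the frame of chess_box between 0.012 and 0.06 m)) and z of rook in the frame of chess_box between 0.002 and 0.009 m and z of pawn in the frame of chess_box between 0.002 and 0.009 m and angle between bottle's own z axis and vertical below 0.2 rad); the robot touches nothing.
It fails at once if the pump bottle is knocked over (angle between bottle's own z axis and vertical above 0.5 rad).
It also fails if it takes over 118 s, if anything falls off the work surface, if the arm or the gripper's body presses on something with over 40 N, if the wrist force passes 120 N, or if a joint passes its speed limit or range.

## Working session

There is one attempt and no reset: what is moved stays moved. The work goes in short steps, Python scripts to look and compute and a tool call to move; the robot and the scene stay as the last step left them, time stands still between calls to the robot, and variables do not carry over. Pictures are saved under pics/ and viewed, at most 14 in all, crops included, and the job is handed in when it is done.

Besides the shell and the picture viewer there is one more tool, called after ">>>" by a JSON object that holds its "api" and its "payload". servo_tool: Moves the arm, as the interface text tells. Its arguments: {"type":"object","properties":{"plan":{"type":"array","items":{"type":"array","items":{"type":"number"}}},"force":{"type":"number"}},"required":["plan"]}

```bash
ls; mkdir -p pics; python3 - <<'E'
from workcell import bot
import cv2,numpy as np,json
print(bot.observe())
for n in("scene","side","wrist"):
    f=bot.grab_frame(n); cv2.imwrite(f"pics/{n}0.png",f["frame"])
    print(n,{k:np.round(v,4).tolist() for k,v in f.items() if k!="frame"})
E
```

```text
pics
{'clock': 0.0, 'qpos': array([-1.29618016,  0.52204022, -0.03631225,  1.59997253,  0.0211936 ,
        1.02112483, -0.11283609]), 'qd': array([-0.00056158,  0.00055539, -0.00106436, -0.00083694,  0.00036394,
        0.00226523, -0.00087303]), 'joint_efforts': array([-2.66603292e-04, -9.27129579e+01,  1.97976306e+00, -3.69905806e+01,
        1.78505917e-02,  8.57281761e-03, -8.97600074e-07]), 'position': array([0.21119387, 0.58788401, 0.23072228]), 'tool_rot': array([-3.14043561e+00,  8.51998361e-05,  2.79671335e+00]), 'force': array([-0.12739699, -0.48406363,  0.27197458]), 'moment': array([ 0.01864933, -0.03384408,  0.00776831]), 'finger_force': 0.0, 'grip_width': 0.0854864519209398}
scene {'mtx': [[553.2886, 0.0, 315.944], [0.0, 553.2886, 246.7208], [0.0, 0.0, 1.0]], 'R': [[-0.7067, 0.7075, -0.0003], [0.4271, 0.4263, -0.7974], [-0.564, -0.5637, -0.6034]], 't': [0.4188, -0.206, 1.4133]}
side {'mtx': [[510.0339, 0.0, 327.9771], [0.0, 510.0339, 232.4956], [0.0, 0.0, 1.0]], 'R': [[0.876, -0.4822, -0.008], [-0.3654, -0.6529, -0.6635], [0.3147, 0.5842, -0.7482]], 't': [-0.5192, 0.2421, 0.9701]}
wrist {'mtx': [[371.6483, 0.0, 317.2279], [0.0, 371.6483, 239.2025], [0.0, 0.0, 1.0]], 'T_tool_cam': [[-0.0004, -0.9475, -0.3197, 0.0821], [1.0, -0.0004, 0.0001, 0.0005], [-0.0003, -0.3197, 0.9475, -0.1442], [0.0, 0.0, 0.0, 1.0]]}
```

View pics/scene0.png

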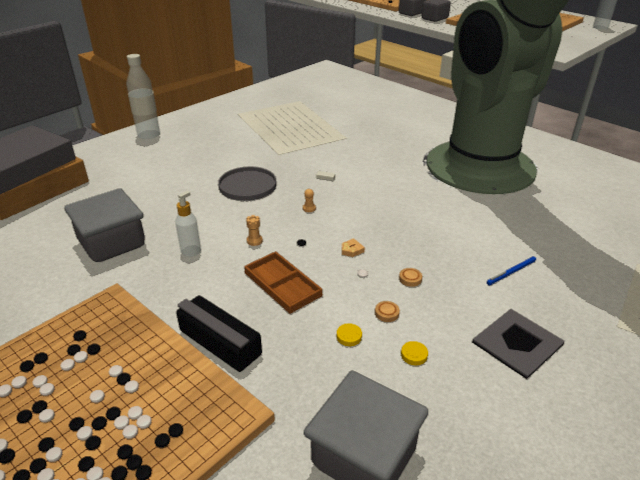

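View pics/side0.png

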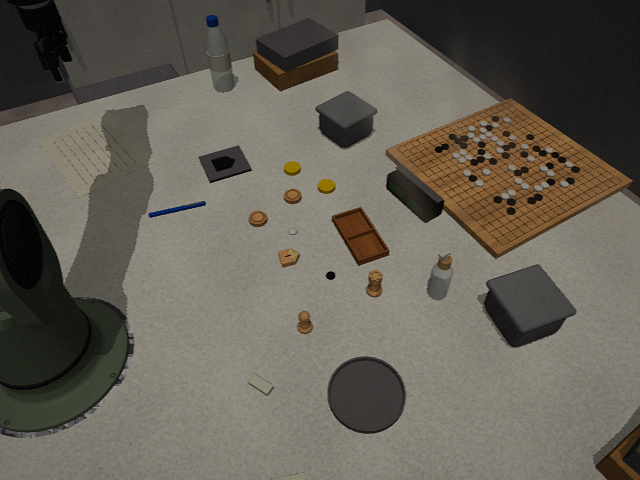

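The scene view shows the wooden discs at (411,277) and (387,311), and yellow look-alikes at (349,335) and (415,352). The tile is at (352,247), the rook at (254,230), the pawn at (309,200), the dish at (247,183), the box at (283,280), the tray at (518,342) and the bottle at (188,230). The side view shows the same things: discs (258,218) and (292,196), yellows (292,168) and (326,186), tile (288,257), rook (374,283), pawn (305,322), dish (367,394), box (360,235), tray (225,163).

What could be mistaken for the targets:
- **Discs:** the wooden pair or the yellow pair. I choose the wooden ones.
- **Tile:** the wooden tile or the white domino at (326,177). I choose the wooden one.
- **Rook and pawn:** one of each, so no look-alikes.

I'll check these choices in a close crop.

```bash
cat > h.py <<'E'
import numpy as np,cv2
from scipy.spatial.transform import Rotation as Rn
C={"scene":(np.array([[553.2886,0,315.944],[0,553.2886,246.7208],[0,0,1]]),None,None)}
def cam(f,uv,z):
    "pixel -> world point on plane z (fixed cams)"
    R,t=f["R"],f["t"]; d=R.T@np.linalg.solve(f["mtx"],[uv[0],uv[1],1.]); o=-R.T@t
    return o+d*(z-o[2])/d[2]
def proj(f,X):
    p=f["mtx"]@(f["R"]@np.asarray(X,float)+f["t"]); return p[:2]/p[2]
def wray(f,st,uv,z):
    K=f["mtx"]; a=np.array([(uv[0]-K[0,2])/K[0,0],(uv[1]-K[1,2])/K[1,1]]); r=np.hypot(*a)
    d=np.r_[a/r*np.sin(r),np.cos(r)] if r>0 else np.array([0,0,1.])
    Rt=Rn.from_euler("xyz",st["tool_rot"]).as_matrix(); T=f["T_tool_cam"]
    o=st["position"]+Rt@T[:3,3]; d=Rt@T[:3,:3]@d
    return o+d*(z-o[2])/d[2]
def to_tool(st,X,yaw=None):
    "shift in cm along tool axes to bring TCP to X; turn about tool z in deg for tool yaw"
    R=Rn.from_euler("xyz",st["tool_rot"]); s=R.inv().apply(np.asarray(X)-st["position"])*100
    if yaw is None: return s
    dz=-(yaw-st["tool_rot"][2]); dz=(dz+np.pi/2)%np.pi-np.pi/2   # half-turn symmetric
    return np.round(s,2),round(np.degrees(dz),1)
E
python3 - <<'E'
from workcell import bot
from h import *
P={"discA":((411,274),(258,216),.012),"discB":((387,308),(292,194),.012),"tile":((352,246),(288,257),.012),"rookbase":((255,243),(374,293),.0),
"pawnbase":((309,209),(305,330),0),"dish":((247,183),(367,394),.014),"box":((283,280),(360,235),.018),"tray":((518,342),(225,163),.008),"bottle":((190,255),(438,295),0),"domino":((326,177),(261,383),.01)}
F={n:bot.grab_frame(n) for n in("scene","side")}
for k,(a,b,z) in P.items(): print(k,cam(F["scene"],a,z).round(3),cam(F["side"],b,z).round(3))
a=cv2.resize(F["scene"]["frame"][170:390,230:570],None,fx=2.3,fy=2.3,interpolation=cv2.INTER_CUBIC);cv2.imwrite("pics/sc.png",a)
b=cv2.resize(F["side"]["frame"][140:350,195:465],None,fx=2.8,fy=2.8,interpolation=cv2.INTER_CUBIC);cv2.imwrite("pics/sd.png",b)
E
```

```text
discA [0.482 0.145 0.012] [0.485 0.146 0.012]
discB [0.587 0.172 0.012] [0.588 0.174 0.012]
tile [0.495 0.006 0.012] [0.493 0.    0.012]
rookbase [ 0.618 -0.154  0.   ] [ 0.612 -0.165  0.   ]
pawnbase [ 0.448 -0.167  0.   ] [ 0.445 -0.174  0.   ]
dish [ 0.488 -0.336  0.014] [ 0.479 -0.351  0.014]
box [ 0.67  -0.009  0.018] [ 0.661 -0.026  0.018]
tray [0.493 0.375 0.008] [0.488 0.368 0.008]
bottle [ 0.737 -0.216  0.   ] [ 0.725 -0.234  0.   ]
domino [ 0.33  -0.228  0.01 ] [ 0.323 -0.238  0.01 ]
```

View pics/sc.png

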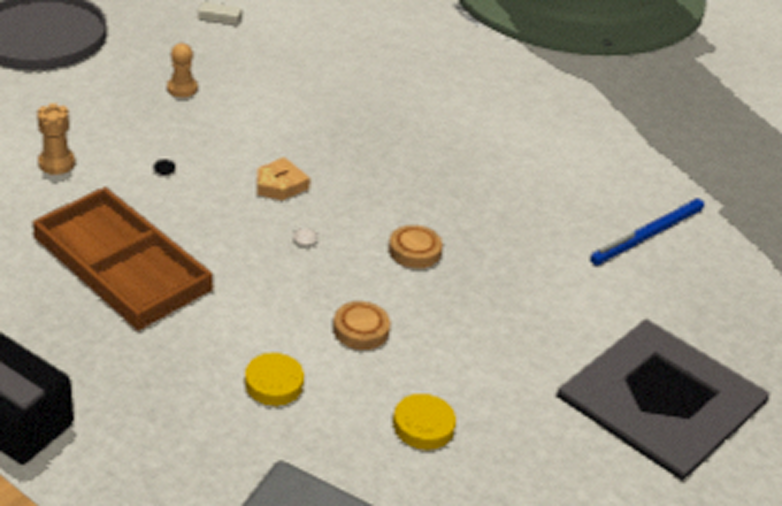

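View pics/sd.png

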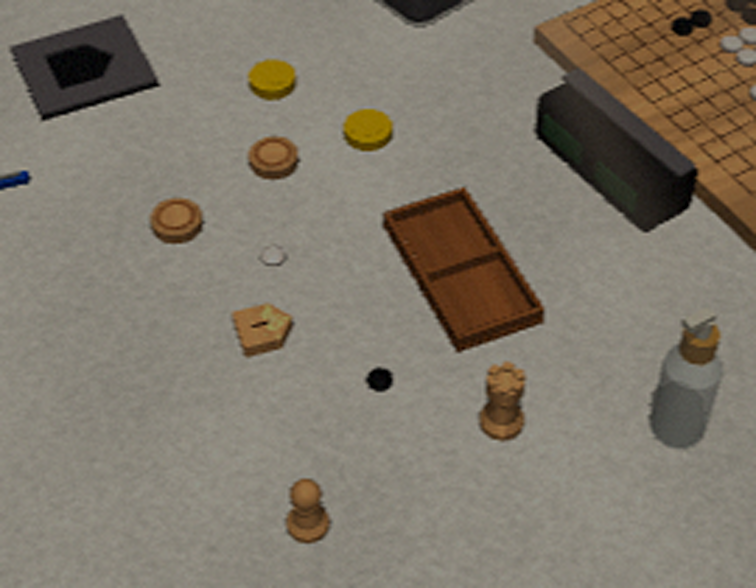

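The crops confirm the choices: two ringed wooden discs at crop (415,245) and (361,323), plain yellow ones at (275,378) and (425,420), and the tile with its stroke at (283,178). The rook, pawn, box and pointed-pocket tray are also clear. I'll move overhead for an accurate wrist picture.

>>> {"api": "servo_tool", "payload": {"plan": [[8.5,-43,-32,-12,0,0,0],[8.5,-43,-32,-12,0,0,0],[8.5,-43,-32,-12,0,0,0],[8.5,-43,-32,-12,0,0,0],[8.5,-43,-32,-12,0,0,0],[8.5,-43,-32,-12,0,0,0],[8.5,-43,-32,-12,0,0,0],[8.5,-43,-32,-12,0,0,0],[8.5,-43,-32,-12,0,0,0],[8.5,-43,-32,-12,0,0,0]]}}

```text
clock: 1.25
position: [0.4819, 0.1799, 0.3412]
tool_rot: [3.141, 0.0, 2.797]
force: [1.1, 1.9, 0.2]
grip_width: 0.085
finger_force: 0.0
```

>>> {"api": "servo_tool", "payload": {"plan": [[8.5,0,0,0,0,0,0]]}}

```text
clock: 1.35
position: [0.4844, 0.176, 0.342]
tool_rot: [3.141, 0.003, 2.789]
force: [-0.6, 1.0, 0.6]
grip_width: 0.085
finger_force: 0.0
```

```bash
python3 - <<'E'
from workcell import bot
from h import *
import pickle
st=bot.observe();f=bot.grab_frame("wrist");pickle.dump((st,f),open("w1.pkl","wb"))
print(st["position"],st["tool_rot"])
cv2.imwrite("pics/w1.png",cv2.resize(f["frame"],(800,600),interpolation=cv2.INTER_CUBIC))
E
```

```text
[0.48438758 0.17602382 0.34196897] [3.14133767e+00 3.03104901e-03 2.78870903e+00]
```

View pics/w1.png

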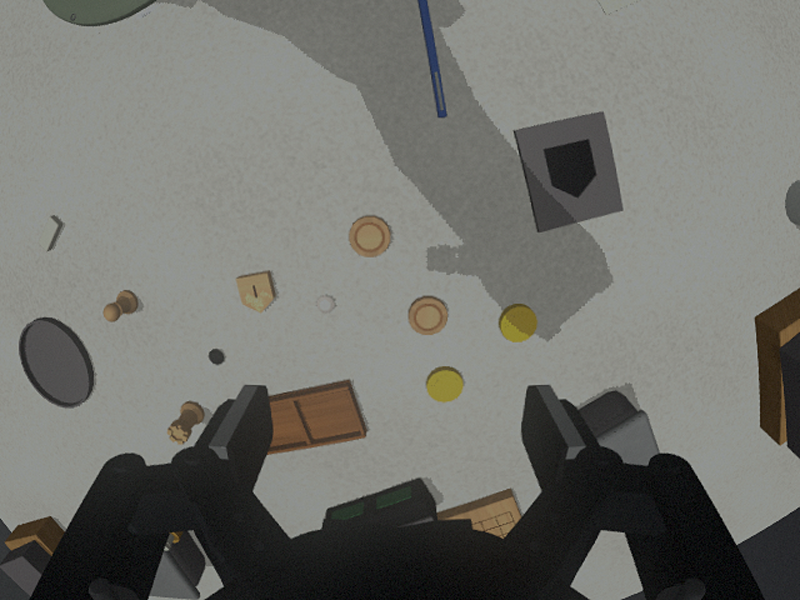

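The wrist view (800x600) shows disc A at (369,236), disc B at (428,315), and the tile with rear corners (237,278) and (271,271) and its point at (263,310). The tray's corners are (515,130), (605,112), (622,210), (538,232), and the pocket's point is at (578,197). Pawn, rook, box and dish are at the left.

```bash
python3 - <<'E'
from h import *
import pickle
from workcell import bot
st,f=pickle.load(open("w1.pkl","rb"))
P=dict(dA=(369,236,.012),dB=(428,315,.012),t1=(237,278,.012),t2=(271,271,.012),tp=(263,310,.012),t3=(275,294,.012),t4=(242,304,.012),
y1=(518,322,.012),y2=(445,385,.012),
T1=(515,130,.008),T2=(605,112,.008),T3=(622,210,.008),T4=(538,232,.008),p1=(545,150,.008),p2=(591,141,.008),pp=(578,197,.008),p3=(596,177,.008),p4=(552,185,.008),
bx1=(350,380,.018),bx2=(366,435,.018),pawnb=(127,299,.004),pawnh=(112,312,.04),rookb=(192,411,.004),rookh=(180,433,.055),dl=(20,352,.014),dr=(93,372,.014),dt=(45,318,.014),db=(73,406,.014))
for k,(u,v,z) in P.items(): print(k,wray(f,st,(u*.8,v*.8),z).round(4)[:2])
# colour centroids in the fixed views for cross-check
for n,cs in {"scene":[(411,274),(387,308),(352,246)],"side":[(258,216),(292,194),(288,257)]}.items():
    g=bot.grab_frame(n); hsv=cv2.cvtColor(g["frame"],cv2.COLOR_BGR2HSV)
    m=cv2.inRange(hsv,(5,80,70),(18,255,255)); N,L,S,Ce=cv2.connectedComponentsWithStats(m)
    for c in cs:
        i=np.argmin([np.hypot(*(Ce[j]-c))+(S[j,4]<40)*1e3 for j in range(N)]);print(n,c,S[i].tolist(),cam(g,Ce[i],.007).round(4)[:2])
E
```

```text
dA [0.484  0.1464]
dB [0.5879 0.1752]
t1 [ 0.4747 -0.0076]
t2 [0.4816 0.0328]
tp [0.5192 0.0048]
t3 [0.507 0.026]
t4 [ 0.5042 -0.0156]
y1 [0.6316 0.2679]
y2 [0.678  0.1657]
T1 [0.4299 0.3266]
T2 [0.4385 0.4321]
T3 [0.5486 0.4216]
T4 [0.5412 0.3179]
p1 [0.4593 0.3513]
p2 [0.4645 0.4056]
pp [0.5186 0.3729]
p3 [0.5038 0.3998]
p4 [0.4973 0.3476]
bx1 [0.6305 0.0659]
bx2 [0.7087 0.0542]
pawnb [ 0.4458 -0.1646]
pawnh [ 0.4491 -0.167 ]
rookb [ 0.6142 -0.1581]
rookh [ 0.6159 -0.1546]
dl [ 0.4433 -0.4001]
dr [ 0.5137 -0.2728]
dt [ 0.4179 -0.3095]
db [ 0.5494 -0.3503]
scene (411, 274) [399, 268, 24, 19, 361] [0.4843 0.1455]
scene (387, 308) [375, 301, 25, 21, 431] [0.5886 0.1733]
scene (352, 246) [342, 239, 23, 18, 261] [0.4939 0.0073]
side (258, 216) [249, 211, 18, 16, 210] [0.4836 0.147 ]
side (292, 194) [284, 189, 17, 13, 175] [0.589  0.1762]
side (288, 257) [278, 249, 21, 19, 213] [0.4899 0.0032]
```

>>> {"api": "servo_tool", "payload": {"plan": [[6,-6.5,-15.3,22,0,0,-8.6],[6,-6.5,-15.3,22,0,0,-8.6],[6,-6.5,-15.3,22,0,0,-8.6],[6,-6.5,-15.3,22,0,0,-8.6],[6,-6.5,-15.3,22,0,0,-8.6],[6,-6.5,-15.3,22,0,0,-8.6],[6,-6.5,-15.3,22,0,0,-8.6],[6,-6.5,-15.3,22,0,0,-8.6]]}}

```text
clock: 2.3
position: [0.4905, 0.017, 0.1206]
tool_rot: [3.141, -0.001, 2.948]
force: [-0.7, 0.0, 0.5]
grip_width: 0.06
finger_force: 0.0
```

```bash
python3 - <<'E'
from workcell import bot
from h import *
import pickle
st=bot.observe();f=bot.grab_frame("wrist");pickle.dump((st,f),open("w2.pkl","wb"))
print(st["position"],st["tool_rot"],st["grip_width"])
cv2.imwrite("pics/w2.png",cv2.resize(f["frame"],(800,600),interpolation=cv2.INTER_CUBIC))
E
```

```text
[0.49047707 0.01699544 0.12058033] [ 3.14134700e+00 -8.58301608e-04  2.94794331e+00] 0.059989483432561046
```

View pics/w2.png

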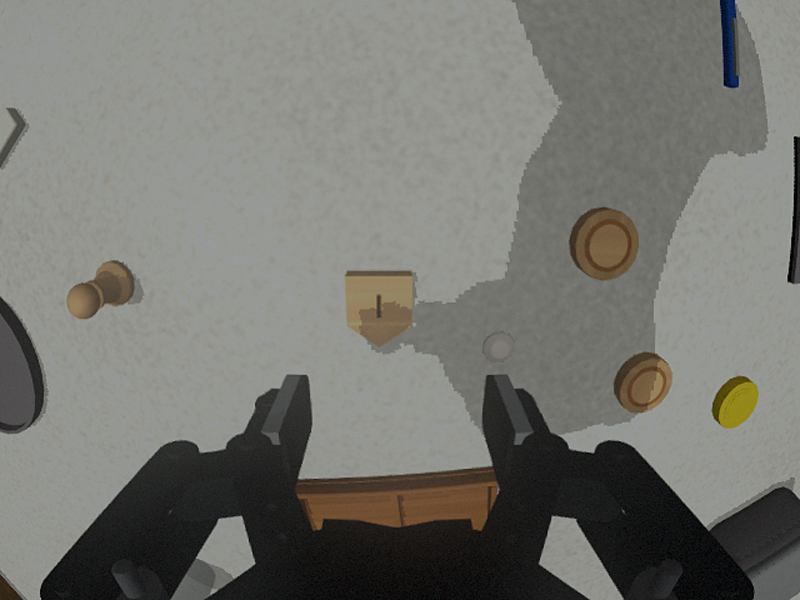

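The tile is square to the tool: rear corners (346,276) and (412,276), sides down to (346,328) and (411,326), point (379,347), and its centreline slightly left of the finger centre.

```bash
python3 - <<'E'
from h import *
import pickle
from workcell import bot
st,f=pickle.load(open("w2.pkl","rb"))
for k,(u,v,z) in dict(t1=(346,276,.012),t2=(412,276,.012),t3=(411,326,.012),t4=(346,328,.012),tp=(379,347,.012),bl=(346,271,0),br=(412,271,0),pb=(119,284,.004),ph=(84,300,.04),dA=(608,243,.012),dB=(645,384,.012)).items(): print(k,wray(f,st,(u*.8,v*.8),z).round(4)[:2])
s=bot.observe(); print(s["position"],s["tool_rot"])
E
```

```text
t1 [ 0.4746 -0.0086]
t2 [0.4819 0.0281]
t3 [0.5117 0.022 ]
t4 [ 0.5056 -0.0159]
tp [0.5214 0.0007]
bl [ 0.4747 -0.0099]
br [0.4823 0.0284]
pb [ 0.4503 -0.1631]
ph [ 0.4486 -0.167 ]
dA [0.4835 0.1471]
dB [0.5878 0.1737]
[0.49094812 0.01732725 0.12118316] [3.14082931e+00 4.87316347e-04 2.94860084e+00]
```

>>> {"api": "servo_tool", "payload": {"plan": [[6,-0.4,-1.0,5,0,0,0.8],[6,-0.4,-1.0,9,0,0,0.8],[6,-0.4,-1.0,10.5,0,0,0.8],[6,-0.4,-1.0,11.5,0,0,0.8],[6,-0.4,-1.0,11.9,0,0,0.8],[6,-0.4,-1.0,11.9,0,0,0.8],[6,-0.4,-1.0,11.9,0,0,0.8]]}}

```text
clock: 3.05
position: [0.4933, 0.0055, 0.0026]
tool_rot: [3.141, 0.002, 2.933]
force: [-0.1, -0.2, 0.3]
grip_width: 0.0601
finger_force: 0.0
```

>>> {"api": "servo_tool", "payload": {"plan": [[3,0,0,0,0,0,0],[3,0,0,0,0,0,0],[3,0,0,0,0,0,0],[3,0,0,0,0,0,0],[3,0,0,0,0,0,0],[3,0,0,0,0,0,0]], "force": 40}}

```text
clock: 3.65
position: [0.4931, 0.0053, 0.0024]
tool_rot: [3.141, 0.001, 2.933]
force: [-2.7, 0.8, 13.7]
grip_width: 0.0369
finger_force: 38.7
```

>>> {"api": "servo_tool", "payload": {"plan": [[3,0,0,-4,0,0,0],[3,0,0,-8,0,0,0],[3,8.7,36,-8,0,0,-7],[3,8.7,36,-8,0,0,-7],[3,8.7,36,-8,0,0,-7],[3,8.7,36,-8,0,0,-7],[3,8.7,36,-8,0,0,-7],[3,8.7,36,-8,0,0,-7],[3,8.7,36,-8,0,0,-7],[3,8.7,36,-8,0,0,-7]]}}

```text
clock: 4.65
position: [0.4805, 0.3809, 0.0818]
tool_rot: [3.139, -0.0, 3.06]
force: [-0.4, -1.0, 0.1]
grip_width: 0.0369
finger_force: 41.7
```

>>> {"api": "servo_tool", "payload": {"plan": [[3,0,0,0,0,0,0],[3,0,0,0,0,0,0]]}}

```text
clock: 4.85
position: [0.482, 0.3751, 0.0816]
tool_rot: [-3.141, 0.0, 3.055]
force: [0.1, 0.1, -0.5]
grip_width: 0.0368
finger_force: 41.7
```

```bash
cat > shot.py <<'E'
import sys,pickle
from workcell import bot
from h import *
k=sys.argv[1]; st=bot.observe();f=bot.grab_frame("wrist");pickle.dump((st,f),open(k+".pkl","wb"))
print(st["position"],st["tool_rot"],st["grip_width"],st["finger_force"])
cv2.imwrite(f"pics/{k}.png",cv2.resize(f["frame"],(800,600),interpolation=cv2.INTER_CUBIC))
E
python3 shot.py w3
```

```text
[0.48195559 0.37509365 0.08161292] [-3.14113168e+00  7.09281321e-05  3.05544733e+00] 0.03683718050573317 41.72760486602783
```

View pics/w3.png

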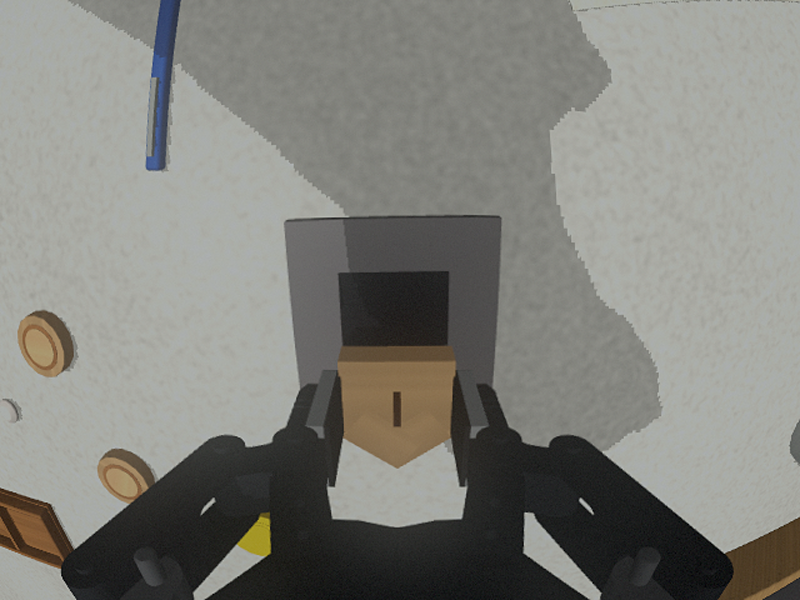

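The tile is held square over the pocket. The pocket's rear corners are at (339,272) and (448,271), centred near column 394, against the tile's column 397. I'll check the world position, then lower.

```bash
python3 - <<'E'
from h import *
import pickle
st,f=pickle.load(open("w3.pkl","rb"))
c,s=np.cos(-.085),np.sin(-.085)
for u,v in((339,272),(448,271),(286,220),(501,216)):
    X=wray(f,st,(u*.8,v*.8),.008)[:2]; d=X-[.4896,.3745]; print(X.round(4),(c*d[0]+s*d[1]).round(4),(-s*d[0]+c*d[1]).round(4))
E
```

```text
[0.4573 0.3494] -0.0301 -0.0277
[0.4614 0.4025] -0.0305 0.0255
[0.429  0.3267] -0.0563 -0.0528
[0.4361 0.4297] -0.058 0.0505
```

>>> {"api": "servo_tool", "payload": {"plan": [[3,0,-0.1,4,0,0,0],[3,0,-0.1,6.2,0,0,0],[3,0,-0.1,6.8,0,0,0],[3,0,-0.1,7.2,0,0,0],[3,0,-0.1,7.4,0,0,0],[3,0,-0.1,7.4,0,0,0],[3,0,-0.1,7.4,0,0,0]]}}

```text
clock: 5.6
position: [0.4824, 0.3746, 0.0084]
tool_rot: [3.141, 0.001, 3.055]
force: [0.1, 0.3, -0.3]
grip_width: 0.0368
finger_force: 41.7
```

>>> {"api": "servo_tool", "payload": {"plan": [[4.6,0,0,0,0,0,0],[5.2,0,0,0,0,0,0],[5.2,0,0,0,0,0,0],[5.2,0,0,0,0,0,0],[5.4,0,0,-1,0,0,0],[5.4,0,0,-4,0,0,0],[5.4,0,0,-7,0,0,0],[5.4,0,0,-10,0,0,0],[5.4,0,0,-10,0,0,0]]}}

```text
clock: 6.5
position: [0.4837, 0.3755, 0.112]
tool_rot: [3.137, 0.004, 3.055]
force: [0.3, 0.4, -0.7]
grip_width: 0.0541
finger_force: 0.0
```

```bash
python3 shot.py w4
```

```text
[0.48368363 0.37551714 0.1120014 ] [3.13726115 0.00400569 3.0546891 ] 0.0540764980401336 0.0
```

View pics/w4.png

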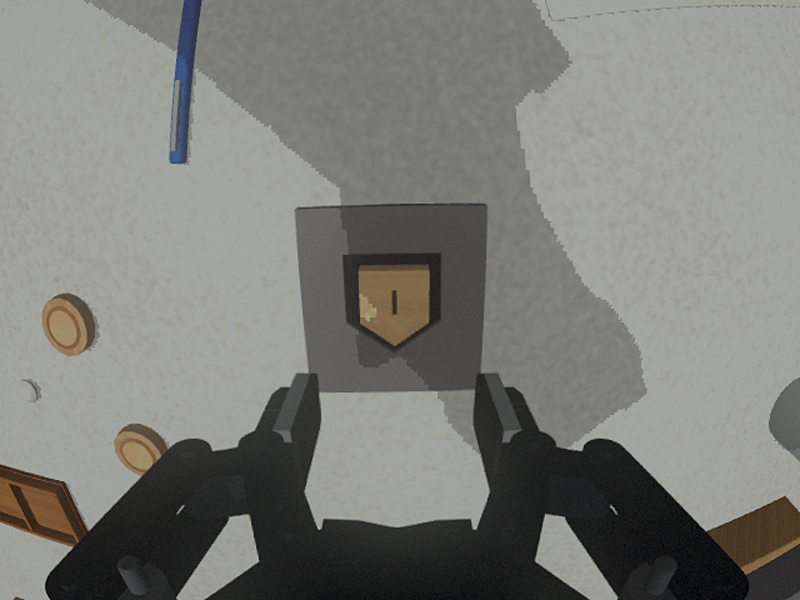

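The tile lies flat in the pocket, point to point, at about (394,305), with an even margin all round. Next is disc A.

>>> {"api": "servo_tool", "payload": {"plan": [[6,-2.2,-22.7,0,0,0,0],[6,-2.2,-22.7,0,0,0,0],[6,-2.2,-22.7,2,0,0,0],[6,-2.2,-22.7,4,0,0,0],[6,-2.2,-22.7,6,0,0,0],[6,-2.2,-22.7,6,0,0,0],[6,-2.2,-22.7,6,0,0,0],[6,-2.2,-22.7,6,0,0,0]]}}

```text
clock: 7.35
position: [0.4844, 0.1474, 0.0478]
tool_rot: [3.141, 0.0, 3.056]
force: [0.2, 0.9, 0.1]
grip_width: 0.0599
finger_force: 0.0
```

>>> {"api": "servo_tool", "payload": {"plan": [[6,0,-0.1,3,0,0,0],[6,0,-0.1,4,0,0,0],[6,0,-0.1,4.5,0,0,0],[6,0,-0.1,4.5,0,0,0],[6,0,-0.1,4.5,0,0,0],[3.5,0,-0.1,4.5,0,0,0],[3.5,0,-0.1,4.5,0,0,0],[3.5,0,-0.1,4.5,0,0,0],[3.5,0,-0.1,4.5,0,0,0],[3.5,0,-0.1,4.5,0,0,0]], "force": 40}}

```text
clock: 8.35
position: [0.4846, 0.1456, 0.0035]
tool_rot: [3.141, 0.001, 3.055]
force: [-2.0, 0.4, 13.9]
grip_width: 0.0418
finger_force: 38.6
```

>>> {"api": "servo_tool", "payload": {"plan": [[3.5,0,0,-4,0,0,0],[3.5,0,0,-8,0,0,0],[3.5,0,0,-12,0,0,0],[3.5,0,0,-12,0,0,0]]}}

```text
clock: 8.75
position: [0.4864, 0.146, 0.1274]
tool_rot: [3.138, 0.006, 3.055]
force: [-0.3, -0.6, -1.2]
grip_width: 0.0415
finger_force: 40.8
```

>>> {"api": "servo_tool", "payload": {"plan": [[3.5,-0.8,-48,0,0,0,0],[3.5,-0.8,-48,0,0,0,0],[3.5,-0.8,-48,0,0,0,0],[3.5,-0.8,-48,0,0,0,0],[3.5,-0.8,-48,0,0,0,0],[3.5,-0.8,-48,0,0,0,0],[3.5,-0.8,-48,0,0,0,0],[3.5,-0.8,-48,0,0,0,0],[3.5,-0.8,-48,0,0,0,0],[3.5,-0.8,-48,0,0,0,0]]}}

```text
clock: 9.75
position: [0.4494, -0.3376, 0.1227]
tool_rot: [-3.14, 0.0, 3.052]
force: [1.0, 1.0, -0.7]
grip_width: 0.0414
finger_force: 40.9
```

>>> {"api": "servo_tool", "payload": {"plan": [[3.5,0,0,0,0,0,0],[3.5,0,0,0,0,0,0],[3.5,0,0,0,0,0,0]]}}

```text
clock: 10.05
position: [0.451, -0.3324, 0.1225]
tool_rot: [3.141, -0.0, 3.056]
force: [0.4, 0.8, 0.0]
grip_width: 0.0419
finger_force: 40.9
```

```bash
python3 shot.py w5
```

```text
[ 0.45098889 -0.33240144  0.12251781] [ 3.14100435e+00 -3.94929051e-05  3.05624173e+00] 0.04187330117046815 40.873600244522095
```

View pics/w5.png

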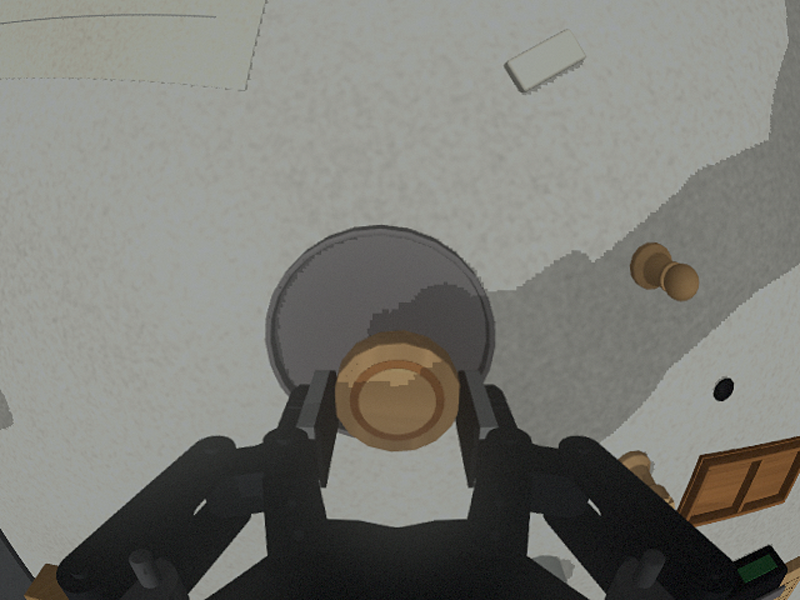

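Disc A is held over the dish. The rim's extremes are left (266,330), right (496,328) and top (379,225). The pawn is at (650,262), head (682,281).

```bash
python3 - <<'E'
from h import *
import pickle
from scipy.optimize import least_squares
st,f=pickle.load(open("w5.pkl","rb"))
P=np.array([wray(f,st,(u*.8,v*.8),.014)[:2] for u,v in((266,330),(496,328),(379,226),(290,270),(470,268))])
r=least_squares(lambda p:np.hypot(*(P-p).T)-.07,[.48,-.33]);print(P.round(4),r.x.round(4),(r.fun*1e3).round(1))
for n,(u,v,z) in dict(pb=(650,263,.004),ph=(682,281,.04)).items():print(n,wray(f,st,(u*.8,v*.8),z).round(4))
E
```

```text
[[ 0.4673 -0.4125]
 [ 0.4776 -0.2746]
 [ 0.4113 -0.3382]
 [ 0.4316 -0.3915]
 [ 0.4394 -0.2891]] [ 0.482  -0.3441] [-0.  -0.4  0.9 -0.9 -0.4]
pb [ 0.4473 -0.167   0.004 ]
ph [ 0.4488 -0.1646  0.04  ]
```

>>> {"api": "servo_tool", "payload": {"plan": [[3.5,-0.4,-1.1,0,0,0,0],[3.5,-0.4,-1.1,5,0,0,0],[3.5,-0.4,-1.1,9,0,0,0],[3.5,-0.4,-1.1,10.6,0,0,0],[3.5,-0.4,-1.1,11.4,0,0,0],[3.5,-0.4,-1.1,11.4,0,0,0],[3.5,-0.4,-1.1,11.4,0,0,0]]}}

```text
clock: 10.8
position: [0.4545, -0.3454, 0.0098]
tool_rot: [-3.141, 0.002, 3.055]
force: [-0.3, 0.3, 0.5]
grip_width: 0.0417
finger_force: 44.9
```

>>> {"api": "servo_tool", "payload": {"plan": [[5,0,0,0,0,0,0],[5.4,0,0,0,0,0,0],[5.4,0,0,0,0,0,0],[5.4,0,0,0,0,0,0],[5.4,0,0,-1,0,0,0],[5.4,0,0,-5,0,0,0],[5.4,0,0,-9,0,0,0],[5.4,0,0,-12,0,0,0],[5.4,0,0,-12,0,0,0]]}}

```text
clock: 11.7
position: [0.4553, -0.3461, 0.1331]
tool_rot: [-3.139, 0.006, 3.055]
force: [0.9, 0.6, -0.6]
grip_width: 0.0539
finger_force: 0.0
```

>>> {"api": "servo_tool", "payload": {"plan": [[6,-8.8,52.9,0,0,0,0],[6,-8.8,52.9,0,0,0,0],[6,-8.8,52.9,0,0,0,0],[6,-8.8,52.9,0,0,0,0],[6,-8.8,52.9,0,0,0,0],[6,-8.8,52.9,0,0,0,0],[6,-8.8,52.9,0,0,0,0],[6,-8.8,52.9,0,0,0,0],[6,-8.8,52.9,0,0,0,0],[6,-8.8,52.9,0,0,0,0]]}}

```text
clock: 12.7
position: [0.5781, 0.1415, 0.1286]
tool_rot: [-3.141, -0.0, 3.055]
force: [0.6, -0.4, 0.4]
grip_width: 0.0601
finger_force: 0.0
```

>>> {"api": "servo_tool", "payload": {"plan": [[6,0,0,4,0,0,0],[6,0,0,8,0,0,0],[6,0,0,8,0,0,0],[6,0,0,8,0,0,0]]}}

```text
clock: 13.1
position: [0.578, 0.1389, 0.049]
tool_rot: [-3.141, -0.001, 3.055]
force: [0.2, 0.2, 1.2]
grip_width: 0.0601
finger_force: 0.0
```

>>> {"api": "servo_tool", "payload": {"plan": [[6,-0.7,3.6,0,0,0,0],[6,-0.7,3.6,0,0,0,0],[6,-0.7,3.6,3,0,0,0],[6,-0.7,3.6,4.2,0,0,0],[6,-0.7,3.6,4.6,0,0,0],[6,-0.7,3.6,4.6,0,0,0],[6,-0.7,3.6,4.6,0,0,0]]}}

```text
clock: 13.8
position: [0.5888, 0.1746, 0.0037]
tool_rot: [3.141, 0.001, 3.055]
force: [-0.1, 0.5, 0.6]
grip_width: 0.0599
finger_force: 0.0
```

>>> {"api": "servo_tool", "payload": {"plan": [[3.5,0,0,0,0,0,0],[3.5,0,0,0,0,0,0],[3.5,0,0,0,0,0,0],[3.5,0,0,0,0,0,0],[3.5,0,0,0,0,0,0],[3.5,0,0,-4,0,0,0],[3.5,0,0,-8,0,0,0],[3.5,0,0,-12,0,0,0],[3.5,0,0,-12,0,0,0]]}}

```text
clock: 14.7
position: [0.5907, 0.1753, 0.1282]
tool_rot: [3.138, 0.007, 3.055]
force: [0.5, -0.2, -1.0]
grip_width: 0.0418
finger_force: 40.8
```

>>> {"api": "servo_tool", "payload": {"plan": [[3.5,3.2,-52.4,0,0,0,0],[3.5,3.2,-52.4,0,0,0,0],[3.5,3.2,-52.4,0,0,0,0],[3.5,3.2,-52.4,0,0,0,0],[3.5,3.2,-52.4,0,0,0,0],[3.5,3.2,-52.4,0,0,0,0],[3.5,3.2,-52.4,0,0,0,0],[3.5,3.2,-52.4,0,0,0,0],[3.5,3.2,-52.4,0,0,0,0],[3.5,3.2,-52.4,0,0,0,0]]}}

```text
clock: 15.7
position: [0.5141, -0.3219, 0.1229]
tool_rot: [-3.142, 0.001, 3.055]
force: [1.6, 0.6, -0.4]
grip_width: 0.0417
finger_force: 40.8
```

>>> {"api": "servo_tool", "payload": {"plan": [[3.5,0,0,0,0,0,0],[3.5,0,0,0,0,0,0]]}}

```text
clock: 15.9
position: [0.5141, -0.321, 0.1226]
tool_rot: [-3.142, -0.0, 3.053]
force: [0.6, 0.4, -0.5]
grip_width: 0.0415
finger_force: 40.8
```

>>> {"api": "servo_tool", "payload": {"plan": [[3.5,0.1,-2.3,0,0,0,0],[3.5,0.1,-2.3,4,0,0,0],[3.5,0.1,-2.3,8,0,0,0],[3.5,0.1,-2.3,10.4,0,0,0],[3.5,0.1,-2.3,11.4,0,0,0],[3.5,0.1,-2.3,11.4,0,0,0],[3.5,0.1,-2.3,11.4,0,0,0]]}}

```text
clock: 16.6
position: [0.5125, -0.3424, 0.0097]
tool_rot: [-3.141, 0.001, 3.056]
force: [0.1, -0.0, -0.1]
grip_width: 0.0417
finger_force: 50.6
```

>>> {"api": "servo_tool", "payload": {"plan": [[5,0,0,0,0,0,0],[5.4,0,0,0,0,0,0],[5.4,0,0,0,0,0,0],[5.4,0,0,0,0,0,0],[5.4,0,0,-1,0,0,0],[5.4,0,0,-5,0,0,0],[5.4,0,0,-9,0,0,0],[5.4,0,0,-12,0,0,0],[5.4,0,0,-12,0,0,0],[5.4,0,0,-12,0,0,0]]}}

```text
clock: 17.6
position: [0.5119, -0.3428, 0.1295]
tool_rot: [-3.141, 0.001, 3.055]
force: [-0.1, -0.7, -0.3]
grip_width: 0.0539
finger_force: 0.0
```

```bash
python3 shot.py w6
```

```text
[ 0.5119365  -0.34278231  0.12949427] [-3.14109229e+00  1.34539393e-03  3.05507549e+00] 0.05393238626251257 0.0
```

View pics/w6.png

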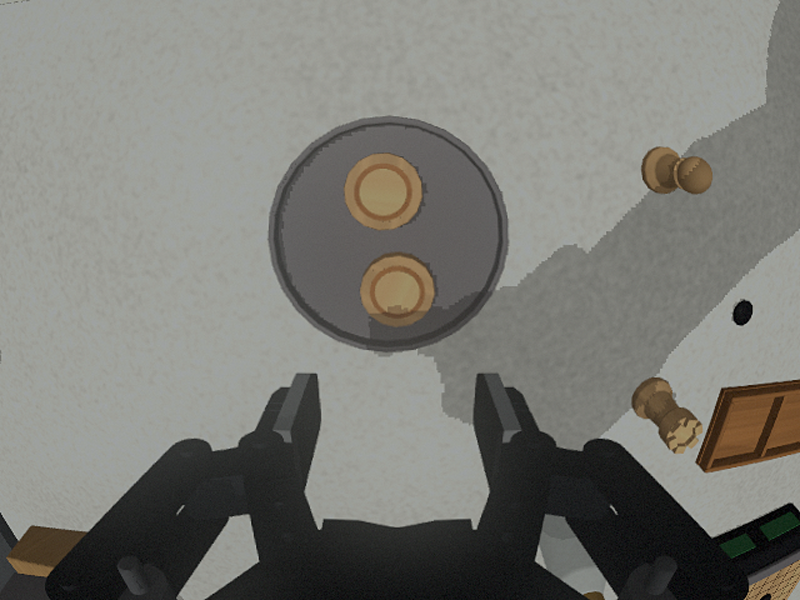

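Both discs lie flat, side by side in the dish, at (384,191) and (397,290). The pawn's base is at (660,170) and head at (693,175). The rook's base is at (653,398) and head at (683,433). The box's corners are at (722,388) and (697,471).

```bash
python3 - <<'E'
from h import *
import pickle
st,f=pickle.load(open("w6.pkl","rb"))
for n,(u,v,z) in dict(pb=(660,170,.004),ph=(694,175,.04),rb=(652,398,.004),rh=(684,434,.055),b1=(722,388,.018),b2=(697,471,.018)).items():print(n,wray(f,st,(u*.8,v*.8),z).round(4))
print(to_tool(st,[.4485,-.166,.08]))
E
```

```text
pb [ 0.4489 -0.1677  0.004 ]
ph [ 0.4489 -0.1655  0.04  ]
rb [ 0.6168 -0.1574  0.004 ]
rh [ 0.6159 -0.158   0.055 ]
b1 [ 0.6104 -0.0989  0.018 ]
b2 [ 0.6926 -0.1014  0.018 ]
[ 7.85413839 17.06642802  4.93032617]
```

>>> {"api": "servo_tool", "payload": {"plan": [[5,7.8,17,0,0,0,0],[5,7.8,17,0,0,0,0],[5,7.8,17,0,0,0,0],[5,7.8,17,0,0,0,0],[5,7.8,17,3,0,0,0],[5,7.8,17,5,0,0,0],[5,7.8,17,5,0,0,0],[5,7.8,17,5,0,0,0]]}}

```text
clock: 18.45
position: [0.4482, -0.1667, 0.0783]
tool_rot: [3.142, -0.002, 3.055]
force: [0.3, -0.2, -0.8]
grip_width: 0.0499
finger_force: 0.0
```

```bash
python3 shot.py w7
```

```text
[ 0.44822403 -0.16672618  0.07829702] [ 3.14150455e+00 -1.74679326e-03  3.05467344e+00] 0.049862768919620964 0.0
```

View pics/w7.png

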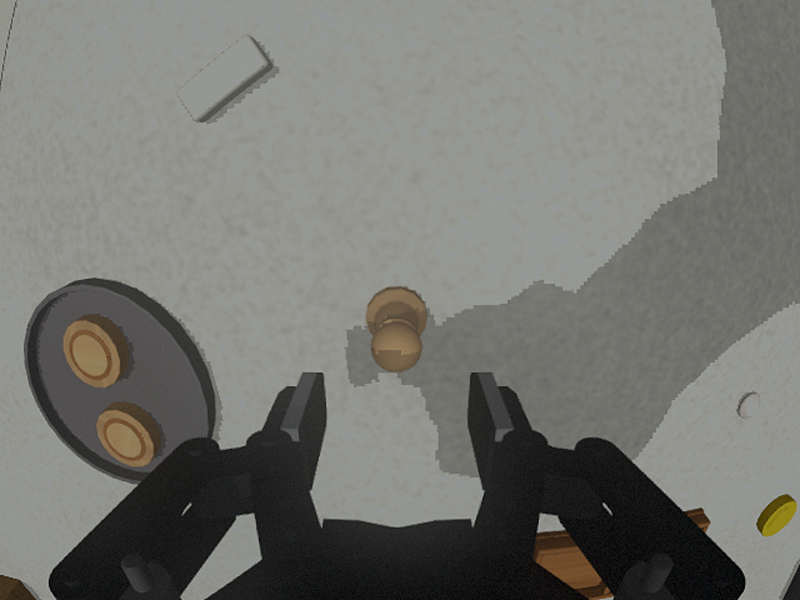

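The pawn is centred between the fingers, with its head at (396,345). I'll lower and grip its head.

>>> {"api": "servo_tool", "payload": {"plan": [[5,0,0,3,0,0,0],[5,0,0,5,0,0,0],[5,0,0,5.7,0,0,0],[5,0,0,5.7,0,0,0],[1.2,0,0,5.7,0,0,0],[1.2,0,0,5.7,0,0,0],[1.2,0,0,5.7,0,0,0],[1.2,0,0,5.7,0,0,0],[1.2,0,0,5.7,0,0,0],[1.2,0,0,5.7,0,0,0]], "force": 35}}

```text
clock: 19.5
position: [0.4494, -0.1668, 0.0225]
tool_rot: [-3.141, 0.002, 3.055]
force: [-0.3, -0.1, 8.0]
grip_width: 0.0198
finger_force: 33.9
```

>>> {"api": "servo_tool", "payload": {"plan": [[1.2,0,0,0,0,0,0],[1.2,0,0,-3,0,0,0],[1.2,0,0,-7,0,0,0],[1.2,0,0,-11,0,0,0],[1.2,0,0,-11,0,0,0],[1.2,0,0,-11,0,0,0]]}}

```text
clock: 20.1
position: [0.4493, -0.1666, 0.1328]
tool_rot: [-3.141, 0.003, 3.055]
force: [-0.7, -0.4, -1.3]
grip_width: 0.02
finger_force: 34.4
```

>>> {"api": "servo_tool", "payload": {"plan": [[1.2,-11.6,17.5,0,0,0,0],[1.2,-11.6,17.5,0,0,0,0],[1.2,-11.6,17.5,0,0,0,0],[1.2,-11.6,17.5,0,0,0,0],[1.2,-11.6,17.5,0,0,0,0],[1.2,-11.6,17.5,0,0,0,0],[1.2,-11.6,17.5,0,0,0,0],[1.2,-11.6,17.5,0,0,0,0]]}}

```text
clock: 20.9
position: [0.5786, -0.0038, 0.1312]
tool_rot: [-3.141, -0.001, 3.053]
force: [-0.1, 0.7, 0.7]
grip_width: 0.0201
finger_force: 34.4
```

```bash
python3 shot.py w8
```

```text
[ 0.57856152 -0.00375356  0.13122838] [-3.14093674e+00 -9.02963906e-04  3.05332865e+00] 0.020053086637360246 34.42143738269806
```

View pics/w8.png

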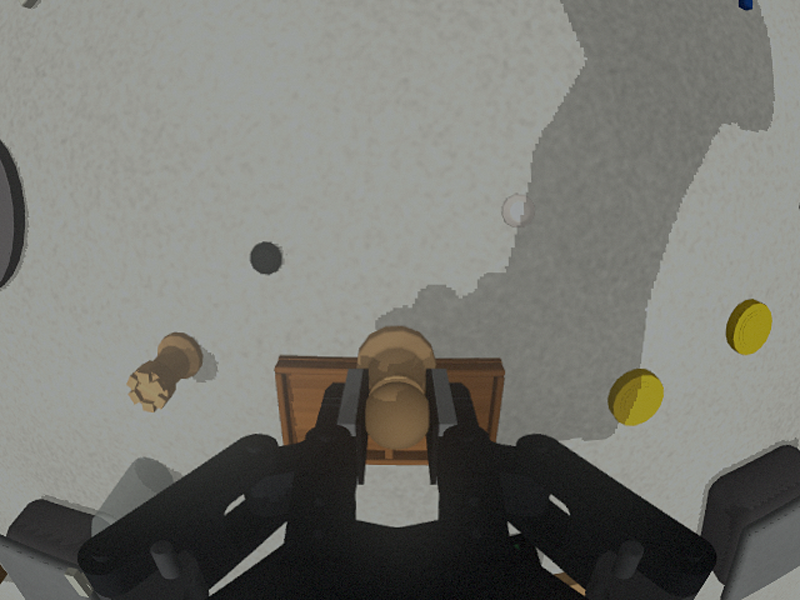

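The pawn hangs upright. The box's near top corners are at (275,360) and (504,359), the divider's lower end at about (389,457), and the far edge at (380,464). The rook's base is at (181,354) and head at (150,391).

```bash
python3 - <<'E'
from h import *
import pickle
st,f=pickle.load(open("w8.pkl","rb"))
X={n:wray(f,st,(u*.8,v*.8),z) for n,(u,v,z) in dict(b1=(276,359,.018),b2=(504,359,.018),far=(380,463,.018),div=(389,457,.018),rb=(181,354,.004),rh=(149,391,.055)).items()}
for n in X: print(n,X[n].round(4))
e=X["b2"]-X["b1"]; h=np.arctan2(e[1],e[0])-np.pi/2; m=(X["b1"]+X["b2"])/2; ax=np.array([np.cos(h),np.sin(h)]); ay=np.array([-ax[1],ax[0]])
c=m[:2]+.038*ax; print("len",np.linalg.norm(e),"head",h,"far dist",(X["far"]-m)[:2]@ax,"div y",(X["div"][:2]-c)@ay,"centre",c,"+",c+.0355*ay,"-",c-.0355*ay)
print(to_tool(st,np.r_[c+.0355*ay,.1312]))
E
```

```text
b1 [ 0.6164 -0.083   0.018 ]
b2 [0.6288 0.0597 0.018 ]
far [ 0.7025 -0.026   0.018 ]
div [ 0.6976 -0.0192  0.018 ]
rb [ 0.6151 -0.1579  0.004 ]
rh [ 0.6165 -0.158   0.055 ]
len 0.14329180157644558 head -0.0870121984917378 far dist 0.08084119879218232 div y -0.00103296213781416 centre [ 0.6604639  -0.01492999] + [0.66354894 0.02043571] - [ 0.65737886 -0.05029569]
[-8.25243037e+00  3.15866605e+00 -6.68513696e-03]
```

>>> {"api": "servo_tool", "payload": {"plan": [[1.2,-8.2,3.1,0,0,0,0],[1.2,-8.2,3.1,0,0,0,0],[1.2,-8.2,3.1,3,0,0,0],[1.2,-8.2,3.1,7,0,0,0],[1.2,-8.2,3.1,9,0,0,0],[1.2,-8.2,3.1,9.9,0,0,0],[1.2,-8.2,3.1,10.2,0,0,0],[1.2,-8.2,3.1,10.2,0,0,0],[1.2,-8.2,3.1,10.2,0,0,0],[1.2,-8.2,3.1,10.2,0,0,0]]}}

```text
clock: 21.95
position: [0.6643, 0.0215, 0.0307]
tool_rot: [3.141, 0.002, 3.055]
force: [0.1, -0.3, 0.6]
grip_width: 0.0195
finger_force: 34.4
```

>>> {"api": "servo_tool", "payload": {"plan": [[1.2,0,0,0.25,0,0,0],[1.2,0,0,0.25,0,0,0],[1.2,0,0,0.25,0,0,0]]}}

```text
clock: 22.25
position: [0.6643, 0.0215, 0.0277]
tool_rot: [3.141, 0.001, 3.055]
force: [0.1, -0.1, 4.9]
grip_width: 0.0197
finger_force: 34.8
```

>>> {"api": "servo_tool", "payload": {"plan": [[2.8,0,0,0,0,0,0],[4.5,0,0,0,0,0,0],[4.5,0,0,0,0,0,0],[4.5,0,0,0,0,0,0],[4.5,0,0,-2,0,0,0],[4.5,0,0,-6,0,0,0],[4.5,0,0,-10,0,0,0],[4.5,0,0,-10,0,0,0],[4.5,0,0,-10,0,0,0]]}}

```text
clock: 23.15
position: [0.6641, 0.0216, 0.1278]
tool_rot: [3.141, 0.002, 3.055]
force: [0.0, 0.7, -1.5]
grip_width: 0.0451
finger_force: 0.0
```

>>> {"api": "servo_tool", "payload": {"plan": [[5.5,3.2,-18.3,0,0,0,0],[5.5,3.2,-18.3,0,0,0,0],[5.5,3.2,-18.3,0,0,0,0],[5.5,3.2,-18.3,0,0,0,0],[5.5,3.2,-18.3,2,0,0,0],[5.5,3.2,-18.3,4,0,0,0],[5.5,3.2,-18.3,4,0,0,0],[5.5,3.2,-18.3,4,0,0,0]]}}

```text
clock: 23.95
position: [0.6157, -0.1578, 0.0864]
tool_rot: [3.141, -0.002, 3.055]
force: [0.4, -0.2, 0.4]
grip_width: 0.0551
finger_force: 0.0
```

```bash
python3 shot.py w9
```

```text
[ 0.61566053 -0.1578029   0.08642495] [ 3.14148633e+00 -1.67963412e-03  3.05524976e+00] 0.05514829421221417 0.0
```

View pics/w9.png

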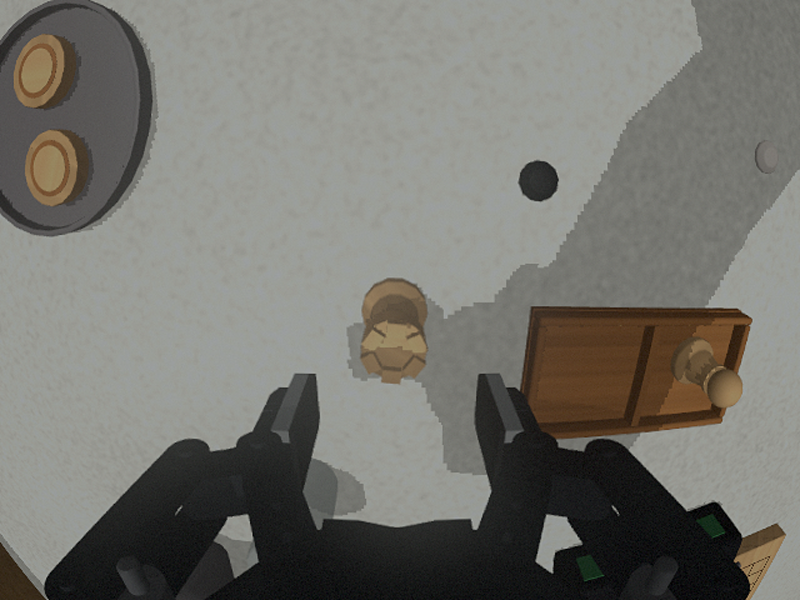

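The pawn stands in the far compartment at about (695,360). The rook is centred between the fingers, head at (394,350). I'll grip its head.

>>> {"api": "servo_tool", "payload": {"plan": [[5.5,0,0,3,0,0,0],[5.5,0,0,5.2,0,0,0],[5.5,0,0,5.9,0,0,0],[5.5,0,0,5.9,0,0,0],[2,0,0,5.9,0,0,0],[2,0,0,5.9,0,0,0],[2,0,0,5.9,0,0,0],[2,0,0,5.9,0,0,0],[2,0,0,5.9,0,0,0],[2,0,0,5.9,0,0,0]], "force": 35}}

```text
clock: 25.0
position: [0.6169, -0.1584, 0.0294]
tool_rot: [-3.141, 0.002, 3.055]
force: [0.1, -0.5, 6.5]
grip_width: 0.0266
finger_force: 34.1
```

>>> {"api": "servo_tool", "payload": {"plan": [[2,0,0,0,0,0,0],[2,0,0,-3,0,0,0],[2,0,0,-7,0,0,0],[2,0,0,-10,0,0,0],[2,0,0,-10,0,0,0],[2,0,0,-10,0,0,0]]}}

```text
clock: 25.6
position: [0.6164, -0.158, 0.129]
tool_rot: [3.142, 0.002, 3.055]
force: [-0.7, -0.3, -1.2]
grip_width: 0.0265
finger_force: 34.6
```

>>> {"api": "servo_tool", "payload": {"plan": [[2,-3.2,11,0,0,0,0],[2,-3.2,11,0,0,0,0],[2,-3.2,11,0,0,0,0],[2,-3.2,11,3,0,0,0],[2,-3.2,11,7,0,0,0],[2,-3.2,11,8.6,0,0,0],[2,-3.2,11,9.3,0,0,0],[2,-3.2,11,9.5,0,0,0],[2,-3.2,11,9.5,0,0,0],[2,-3.2,11,9.5,0,0,0]]}}

```text
clock: 26.6
position: [0.6577, -0.0519, 0.0343]
tool_rot: [-3.141, 0.0, 3.054]
force: [-4.0, -0.9, 6.2]
grip_width: 0.0264
finger_force: 35.5
```

>>> {"api": "servo_tool", "payload": {"plan": [[3.4,0,0,0,0,0,0],[4.5,0,0,0,0,0,0],[4.5,0,0,0,0,0,0],[4.5,0,0,0,0,0,0],[4.5,0,0,-2,0,0,0],[4.5,0,0,-6,0,0,0],[4.5,0,0,-10,0,0,0],[4.5,12,0,-12,0,0,0],[4.5,12,0,-12,0,0,0],[4.5,12,0,-12,0,0,0]]}}

```text
clock: 27.6
position: [0.5345, -0.0407, 0.1538]
tool_rot: [3.141, -0.001, 3.055]
force: [1.1, 0.5, -0.1]
grip_width: 0.045
finger_force: 0.0
```

>>> {"api": "servo_tool", "payload": {"plan": [[4.5,6,0,-8,0,0,0],[4.5,6,0,-8,0,0,0],[4.5,6,0,-8,0,0,0],[4.5,6,0,-8,0,0,0]]}}

```text
clock: 28.0
position: [0.4785, -0.0354, 0.2341]
tool_rot: [3.141, 0.003, 3.055]
force: [0.9, 0.5, -0.7]
grip_width: 0.045
finger_force: 0.0
```

```bash
python3 shot.py w10
```

```text
[ 0.47846766 -0.03544649  0.23408523] [3.14084942e+00 2.50992859e-03 3.05539558e+00] 0.04496449352327443 0.0
```

View pics/w10.png

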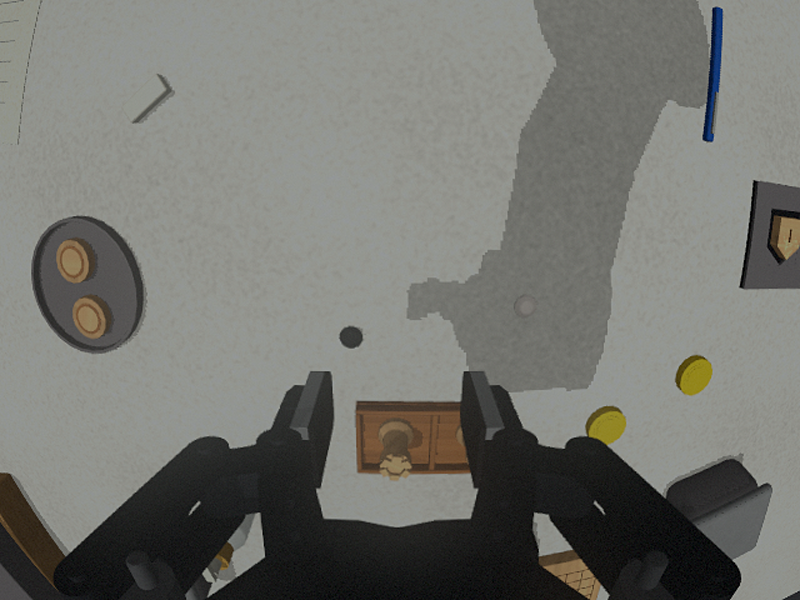

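The last view shows the rook upright in its compartment at (397,440), the discs in the dish at (73,262) and (90,318), and the tile in its pocket at (790,237). The pawn is mostly hidden behind a finger, but it was seen standing after release and nothing has touched it since.

```bash
python3 -c "
from workcell import bot
print(bot.job_done())"
```

```text
the job is handed in; nothing more can be done
None
```

The job is handed in at about 28 s of the 118 s allowed: both discs are in the dish, the tile is in its pocket point to point, rook and pawn stand one in each compartment, and the bottle was left untouched; the hand-in call gave no verdict.

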